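Clear the catch tray and reset the air-jet valve

TASK

First take the last finished casting out of the machine's blue catch tray and set it down (do not drop it) standing on its flange inside the yellow tote, beside the one already there. Then set the air-jet valve: turn its red wheel clockwise by the crank handle until it is closed against its stop, back it off (anticlockwise) exactly two full turns, and finish with the gripper still closed on the handle, holding it still. Leave everything else on the bench where it is.

Things in the scene. Friction and masses are not known exactly. Their poses are not given: they have to be found in the camera images.
- casting: Finished aluminium casting, 90 g nominal: round flange 44 mm across and 10 mm thick with a round boss 22 mm across on top, 42 mm tall in all. Stands flange down in the catch tray. Origin: centre of the underside; z up the boss.
- casting_done: An identical casting that already stands in the tote, near the end of it at the tote's +x side. Leave it there. Origin: centre of the underside.
- catch_tray: Blue painted sheet-steel catch tray, fixed: 170 mm (x) by 250 mm (y) outside, 30 mm high, walls and floor 5 mm. Origin: centre of its underside. Beyond its +y edge stands the green machine it belongs to (240 by 200 mm, 220 mm tall, its near face at tray y = 170 mm), with a chute, 100 mm wide in x and up to 75 mm high, over the tray from y = 110 mm on.
- tote: Yellow open tote, fixed to the bench: 240 mm (x) by 170 mm (y) outside, 70 mm high, walls and floor 5 mm. Origin: centre of its underside.
- valve: Air-jet valve bolted to the bench: steel plate 130 by 110 by 10 mm, brass body, upright stem. Origin: under the stem's axis, on the bench; z along the stem. The red wheel's rim is a ring of 12 mm round bar, 90 mm across its centre line, centred 105 mm above the bench (top at 111 mm); nothing on the valve but the handle stands above 115 mm. Tote and valve may change places.
- wheel (a joint): Turn of the valve wheel in rad, counted over several turns: 0 = closed, against the hard stop; grows anticlockwise seen from above (opening), 6.283 per turn, up to 22. The handle's direction from the stem is the valve body's +x axis at 0, turned anticlockwise about z by this value. The wheel starts open by 0.35 to 0.96 turns. It turns with even friction, about 2 N at the handle, and stays where it is left; at the stop it gets hard.
- handle: White crank handle standing upright on the wheel's rim, 45 mm from the stem's axis: a round grip 18 mm across and 50 mm tall, spinning freely about its own upright axis, so a gripper holding it from above can go round the circle without turning. Origin: on its axis at mid height, 137 mm above the bench.
- maple_block: Bystander: pale wood block 60 by 170 by 45 mm at the back.
- hammer: Bystander: hammer lying at the back.
- screwdriver: Bystander: screwdriver lying at the right side.
- glue_jar: Bystander: jar 60 mm across, 85 mm tall, at the right side.
- string_box: Bystander: flat green box 110 by 110 by 22 mm at the back.
There are look-alikes about, which are no part of the job. What is shaped like the casting but green is not meant.

How it is judged:
By the outcome, as a careful person would: the job done as asked, in the order asked, and still so for the second after the job is handed in, while the arm keeps its last pose, push and grip.
It also fails if it takes over 67 s, if anything falls off the work surface, if the arm or the gripper's body presses on something with over 40 N, if the wrist force passes 120 N, or if a joint passes its speed limit or range.

ROBOT

A 6-joint arm with a two-finger parallel gripper is mounted at the origin on the work surface. World frame = base frame: x ahead of the robot, y to its left, z up, the work surface at z = 0. Lengths are in m, angles in rad, forces in N, time in s.
With the tool pointing down it reaches from about 0.225 to 0.875 m from the base axis. Payload 3.4 kg.
Tool frame: the origin (TCP) lies midway between the tips of the shut fingers; the grasp point (between the pads) lies 19 mm behind it (manip.grip_point_offset is the distance from the TCP to the grasp point, in m); x points along the fingers, y is the direction in which the jaws open and shut, and the axes are right-handed (so a half turn about x gives the same grasp; the last joint's range is limited). The gripper opens to 85 mm and grips with 20 to 120 N. Pads are 22 mm wide; open, the fingers measure 114 mm over their backs; the gripper's body (76 mm by 85 mm) begins 54 mm behind the grasp point. The pads swing forward as they close: fully open they stand 13 mm farther back than shut.
Start: joints at [-1.399, 0.276, 1.505, -0, 1.361, -0.121], TCP at [0.166, -0.551, 0.199] pointing down, gripper open.
Joint ranges: [-2.89, 2.89], [-0.75, 2.08], [0.22, 2.7], [-1.18, 4.32], [0.11, 2.71], [-2.7, 2.7]. Speed limits (rad/s): [2.57, 2.57, 3.14, 3.14, 3.14, 3.14].

INTERFACE

Orientations are given as a unit quaternion [w, x, y, z].
In Python, from rig import manip gives the robot as it stands.
- The arm moves only by the shell command python3 -m crank 'ROWS' [FORCE]. ROWS is a JSON object of lists of equal length, an entry for each row: "grip": the opening, from 0 (shut) to 1 (fully open); "slide": the shift along the world's x, y, z in cm, a list of three; "roll": the turn about the world's z in degrees. In form: {"grip": [grip, ...], "slide": [[dx, dy, dz], ...], "roll": [roll, ...]}. A call has 1 to 20 rows; each row is the pose to reach, as a shift and turn from the pose commanded when the call began; what a row does not reach only later rows make up. A row lasts 1/10 s, in which the tool goes at most 50 mm and 8.59 degrees, less where a joint would pass 70% of its speed; a pose out of reach is approached as far as the arm can. A call with a gripper value outside its range is refused whole. The fingers move at their own pace and stop on an object; FORCE is the grip in N (left out, the last holds). Time passes only in rows, so rows that repeat a pose let the fingers close. It gives the time, the measured TCP pose, the force and the opening at its end, in the units of the state.
- manip.get_state(): the state, without advancing time (a new reading comes with each control period).
- manip.get_image(name): name is "side" or "top" or "wrist"; returns a dict with "frame" (420x560x3 uint8, red, green, blue), "K" (3x3 intrinsics, pixels), "distortion" ([k1, k2, p1, p2, k3] as OpenCV has them; the pictures are not rectified), "R" (3x3) and "t" (3): a world point X has camera coordinates R X + t. Camera axes: x right, y down, z forward; pixel columns grow to the right and rows downward; lengths in m; the calibration is good to about 2 mm. A picture is of the moment at which its call begins. There is no depth.
- manip.sign_off(): hands the job in, once; it reports no verdict.
The state is a dict: "clock": time; "qpos": joint angles; "qd": joint speeds; "effort": joint torques, N m; "position": TCP position; "ee_rot": TCP orientation; "contact_force": force on the tool from outside, world axes, zero at the start; "moment": the same for the moment, N m; "width": finger opening in m.
Only numpy, scipy, OpenCV 4.12 (cv2) and the standard library are available. Lean on these libraries where they do the work, as an engineer would, in place of code of your own. Each camera call takes 0.05 s, during which the arm holds its last target. There are 200 camera calls.

## Working session

There is one attempt and no reset: what is moved stays moved. The work goes in short steps, Python scripts to look and compute and a shell command to move; the robot and the scene stay as the last step left them, time stands still between calls to the robot, and variables do not carry over. Pictures are saved under pics/ and viewed, on a budget of 10 in all, crops included, one or two more only if the job needs it, and the job is handed in when it is done.

```bash
mkdir -p pics; ls
python3 - <<'E'
from rig import manip
import cv2,numpy as np,pickle
d={}
for n in("top","side"):
    i=manip.get_image(n);d[n]=i
    cv2.imwrite(f"pics/{n}0.png",i["frame"][:,:,::-1])
    C=-i["R"].T@i["t"];print(n,C,i["K"].tolist() if hasattr(i["K"],'tolist') else i["K"],i["distortion"])
pickle.dump(d,open("img0.pkl","wb"))
s=manip.get_state();print(s,manip.grip_point_offset)
E
```

```text
pics
top [ 0.35793277 -0.08122301  1.17707342] [[407.23898177712294, 0.0, 281.0492231756827], [0.0, 407.23898177712294, 205.36091268723223], [0.0, 0.0, 1.0]] [-0.10405531  0.          0.          0.          0.        ]
side [0.4656912  0.64333089 0.55182679] [[383.38216739259576, 0.0, 277.76434117262625], [0.0, 383.38216739259576, 212.14960368218655], [0.0, 0.0, 1.0]] [-0.04426341  0.          0.          0.          0.        ]
{'clock': 0.1, 'qpos': array([-1.39901295e+00,  2.76499436e-01,  1.50600854e+00, -1.03200292e-05,
        1.36071272e+00, -1.20994180e-01]), 'qd': array([ 9.98138660e-04, -5.63414617e-05, -2.26412658e-03,  6.32308585e-04,
       -6.69893147e-04,  6.64334356e-04]), 'effort': array([ 1.07447551e-03, -4.17699301e+01, -2.46404582e+01, -2.01407242e-04,
        5.71025404e-03,  7.70411447e-06]), 'position': array([ 0.16585489, -0.55000526,  0.19804389]), 'ee_rot': array([-0.10256859, -0.69952524, -0.10371923,  0.69956161]), 'contact_force': array([ 0.1998489 , -0.56111948,  0.73139777]), 'moment': array([ 0.00846873, -0.00408606,  0.00448942]), 'width': 0.08500328722407359} 0.0187
```

View pics/top0.png

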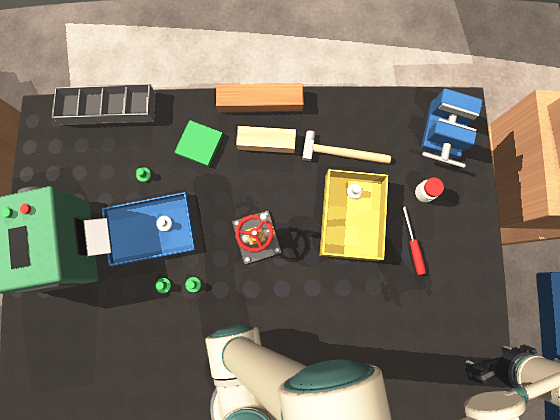

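View pics/side0.png

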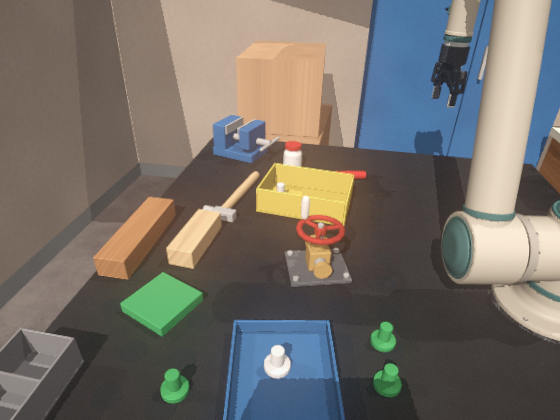

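Top view: the white casting in the blue tray is at about (165,224), the tote centre about (355,215) with casting_done at (354,191), and the valve wheel about (255,233). The side view shows the white handle at (306,207). The green look-alikes are at (143,174), (163,286) and (193,285). Next I'll zoom in on the parts that matter.

Run:
```python
import cv2,numpy as np,pickle
d=pickle.load(open("img0.pkl","rb"))
T=d["top"]["frame"][:,:,::-1];S=d["side"]["frame"][:,:,::-1]
def c(I,x,y,w,h,s):return cv2.resize(I[y:y+h,x:x+w],None,fx=s,fy=s,interpolation=cv2.INTER_CUBIC)
a=c(T,100,185,100,75,4);b=c(T,215,195,100,75,4);e=c(T,310,165,100,100,3);e=cv2.resize(e,(400,300)) if 0 else c(T,310,167,100,75,4)
f=c(S,255,175,100,75,4)
cv2.imwrite("pics/crops.png",np.vstack([np.hstack([a,b]),np.hstack([e,f])]))
```

```text
(no output)
```

View pics/crops.png

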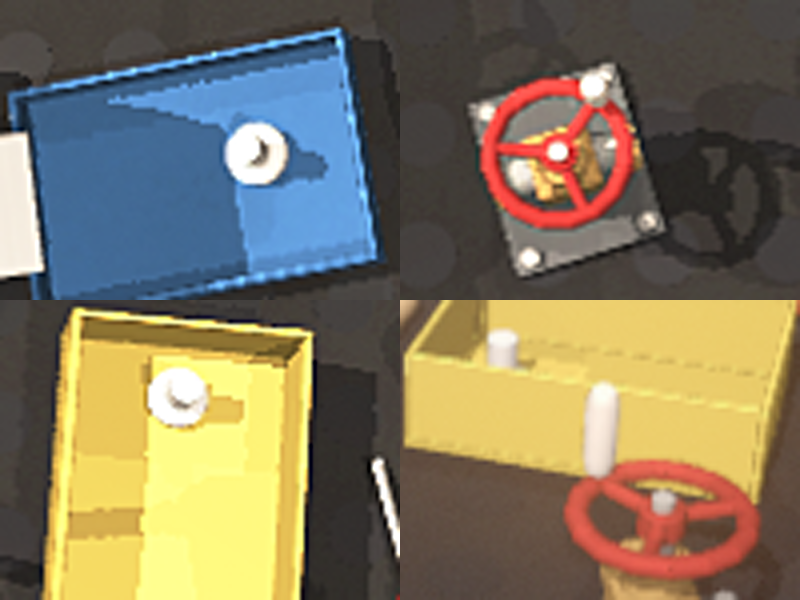

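The crops give these full-image positions:
- **Casting:** flange at about (164,223).
- **Wheel:** hub at (254.8,233), handle top at (263.7,216.7).
- **casting_done:** flange at (354.3,191.3).
- **Tote:** rim corners near (329,170), (388,174), (384,260) and (320,257).

Next I'll turn these into world coordinates.

```bash
cat > h.py <<'E'
import cv2,numpy as np
def ray(im,uv,z):
    K,D,R,t=[np.array(im[k],float) for k in("K","distortion","R","t")]
    p=cv2.undistortPoints(np.array(uv,float).reshape(-1,1,2),K,D).reshape(-1,2)
    d=np.c_[p,np.ones(len(p))]@R; C=-R.T@t
    return C+d*((z-C[2])/d[:,2])[:,None]
def proj(im,X):
    K,D,R,t=[np.array(im[k],float) for k in("K","distortion","R","t")]
    return cv2.projectPoints(np.array(X,float).reshape(-1,1,3),cv2.Rodrigues(R)[0],t,K,D)[0].reshape(-1,2)
E
python3 - <<'E'
import pickle,numpy as np,cv2;from h import *
np.set_printoptions(precision=4,suppress=True)
d=pickle.load(open("img0.pkl","rb"));T=d["top"];S=d["side"]
print("casting",ray(T,[164.2,223],.015), "side flange",ray(S,[277,366],.015))
print("done",ray(T,[354.3,191.3],.015))
print("tote rim",ray(T,[(328.7,169.5),(388,174.5),(384,260),(320,257)],.07))
h=ray(T,[263.7,216.7],.162);print("handle",h,"side",ray(S,[255+601/4,175+(383-300)/4],.162))
# wheel by red mask
for n,im,box in(("top",T,(225,200,60,65)),("side",S,(285,205,70,50))):
    x,y,w,hh=box;f=im["frame"][y:y+hh,x:x+w].astype(int)
    m=((f[...,0]>120)&(f[...,1]<80)&(f[...,2]<80)).astype(np.uint8)
    c=max(cv2.findContours(m,cv2.RETR_EXTERNAL,cv2.CHAIN_APPROX_NONE)[0],key=cv2.contourArea)
    hl=cv2.convexHull(c).reshape(-1,2)+[x,y]
    P=ray(im,hl,.105);(cx,cy),r=cv2.minEnclosingCircle(P[:,:2].astype(np.float32))
    e=cv2.fitEllipse(P[:,:2].astype(np.float32));print(n,cx,cy,r,e)
print("plate",ray(T,[(215+a/4,195+b/4) for a,b in((70,103),(212,62),(265,232),(120,278))],.01))
print("tray rim",ray(T,[(100+a/4,185+b/4) for a,b in((340,30),(381,258))],.03))
E
```

```text
casting [[0.5212 0.2488 0.015 ]] side flange [[0.5193 0.2568 0.015 ]]
done [[ 0.6066 -0.3061  0.015 ]]
tote rim [[ 0.6586 -0.226   0.07  ]
 [ 0.6421 -0.3941  0.07  ]
 [ 0.4026 -0.3682  0.07  ]
 [ 0.4143 -0.1934  0.07  ]]
handle [[ 0.513  -0.0453  0.162 ]] side [[ 0.3081 -0.0925  0.162 ]]
top 0.4788869619369507 -0.017244096845388412 0.05135388299822807 ((0.4791310131549835, -0.01683937758207321), (0.09935008734464645, 0.10121839493513107), 6.087650775909424)
side 0.4446137547492981 -0.0009886883199214935 0.036974161863327026 ((0.44408363103866577, -0.001742648659273982), (0.025677071884274483, 0.07279962301254272), 157.57550048828125)
plate [[ 0.5258  0.0506  0.01  ]
 [ 0.5543 -0.0526  0.01  ]
 [ 0.4306 -0.0891  0.01  ]
 [ 0.3995  0.0146  0.01  ]]
tray rim [[0.6073 0.1866 0.03  ]
 [0.4425 0.1535 0.03  ]]
```

Run:
```python
import pickle,numpy as np;from h import *
from rig import manip
from scipy.spatial.transform import Rotation as Ro
np.set_printoptions(precision=4,suppress=True)
s=manip.get_state();w,x,y,z=s["ee_rot"];print(Ro.from_quat([x,y,z,w]).as_matrix(),s["position"])
d=pickle.load(open("img0.pkl","rb"));S=d["side"]
print("handle side",ray(S,[305.3,195.8],.162))
# boss top z=.047 and casting flange in side view, predicted
print(proj(S,[[.5212,.2488,.015],[.5212,.2488,.047],[.4789,-.0172,.105],[.513,-.0453,.162]]))
```

```text
[[-0.0003  0.2886 -0.9574]
 [ 0.0016 -0.9574 -0.2886]
 [-1.     -0.0016 -0.0002]] [ 0.1659 -0.55    0.198 ]
handle side [[ 0.5151 -0.0482  0.162 ]]
[[276.6844 361.6938]
 [277.1234 348.9682]
 [319.4548 228.8504]
 [306.1834 196.5965]]
```

```bash
python3 -m crank '{"grip":[1,1,1,1,1,1,1,1,1,1,1,1,1,1,1,1,1,1,1,1],"slide":[[0,0,3],[2,4,6],[4,8,6],[6,12,6],[8,16,6],[10,20,6],[12,24,6],[14,28,6],[16,32,6],[18,36,6],[20,41,6],[22,46,6],[24,51,6],[26,56,6],[28,61,6],[30,66,6],[32,71,6],[34,76,6],[35.5,79.9,6],[35.5,79.9,6]],"roll":[0,0,0,0,0,0,0,0,0,0,0,0,0,0,0,0,0,0,0,0]}' 40
```

```text
clock: 2.1
position: [0.5217, 0.2526, 0.2577]
ee_rot: [-0.104, -0.699, -0.105, 0.7]
contact_force: [-0.2, -1.2, -0.3]
width: 0.0857
```

Run:
```python
import pickle,numpy as np;from h import *
from rig import manip
np.set_printoptions(precision=4,suppress=True)
i=manip.get_image("wrist");pickle.dump(i,open("w1.pkl","wb"));cv2.imwrite("pics/w1.png",i["frame"][:,:,::-1])
s=manip.get_state();print(s["position"],proj(i,[[.5212,.2488,.015],[.5212,.2488,.047]]),-i["R"].T@i["t"])
```

```text
[0.5226 0.2545 0.2573] [[284.184  171.1482]
 [284.3646 175.7994]] [0.5986 0.2759 0.4335]
```

View pics/w1.png

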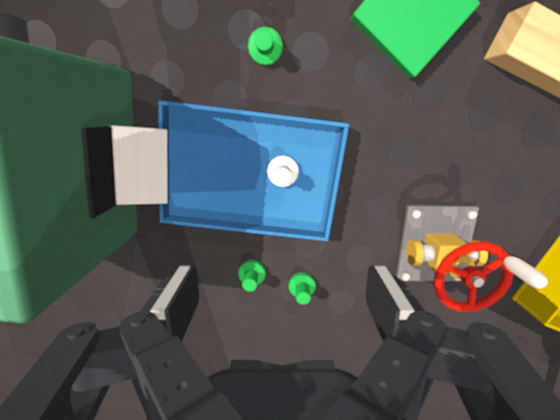

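The wrist view shows the flange at (283,171), against a prediction of (284,171), so the casting fix holds. I'll descend.

```bash
python3 -m crank '{"grip":[1,1,1,1,1,1,1,1,1,1,1,1],"slide":[[0,0,-3],[0,0,-6],[0,0,-9],[0,0,-12],[0,0,-14],[0,0,-16],[0,0,-18],[0,0,-19],[0,0,-20],[0,0,-20],[0,0,-20],[0,0,-20]],"roll":[0,0,0,0,0,0,0,0,0,0,0,0]}'; python3 -c "
from rig import manip;s=manip.get_state();print(s['position'])"
```

```text
clock: 3.35
position: [0.5217, 0.2487, 0.0598]
ee_rot: [0.103, 0.7, 0.103, -0.699]
contact_force: [0.9, -0.4, -1.0]
width: 0.0856
[0.52172917 0.24868175 0.05979436]
```

```bash
python3 -m crank '{"grip":[1,1,1,1,0.5,0.2,0.1,0.1,0.1,0.1,0.1,0.1,0.1,0.1],"slide":[[0,0,-1.3],[0,0,-2.6],[0,0,-3.7],[0,0,-3.7],[0,0,-3.7],[0,0,-3.7],[0,0,-3.7],[0,0,-3.7],[0,0,-3.7],[0,0,-3.7],[0,0,-3.7],[0,0,-3.7],[0,0,-3.7],[0,0,-3.7]],"roll":[0,0,0,0,0,0,0,0,0,0,0,0,0,0]}' 40
```

```text
clock: 4.75
position: [0.521, 0.2485, 0.0218]
ee_rot: [-0.103, -0.7, -0.103, 0.7]
contact_force: [0.2, -0.5, -0.5]
width: 0.0084
```

Width 8.4 mm means the boss isn't between the pads. I'll look before moving anything.

Run:
```python
import pickle,numpy as np;from h import *
from rig import manip
i=manip.get_image("wrist");a=i["frame"];b=manip.get_image("side")["frame"]
cv2.imwrite("pics/w2.png",np.hstack([cv2.resize(a[60:420,80:480],(400,360)),cv2.resize(b[280:420,220:375],(400,360))])[:,:,::-1])
```

```text
(no output)
```

View pics/w2.png

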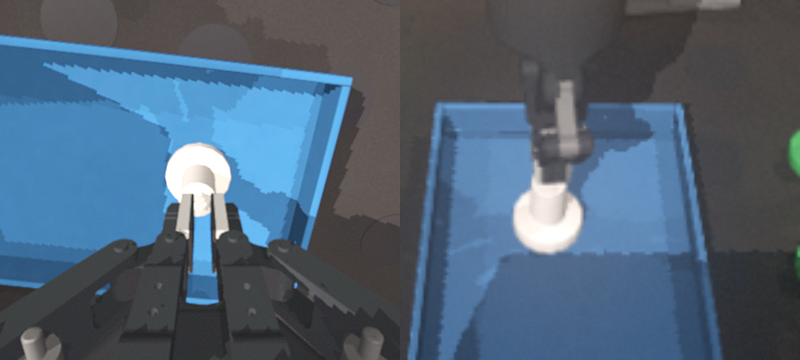

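Run:
```python
import pickle,numpy as np;from h import *
from rig import manip
np.set_printoptions(precision=4,suppress=True)
def blob(im,uv,n):
    x,y=uv;f=im["frame"][y-22:y+22,x-22:x+22].astype(int)
    m=((f.min(2)>110)&(np.ptp(f,axis=2)<70)).astype(np.uint8)
    k,l,st,c=cv2.connectedComponentsWithStats(m);j=1+np.argmax(st[1:,4]);print(n,st[j]+np.array([x-22,y-22,0,0,0]),c[j]+[x-22,y-22])
i0=pickle.load(open("w1.pkl","rb"));d=pickle.load(open("img0.pkl","rb"))
blob(i0,(283,171),"w1");blob(d["side"],(277,362),"side0");blob(d["top"],(164,223),"top0")
i=manip.get_image("wrist");S=manip.get_image("side");T=manip.get_image("top")
blob(S,(277,362),"side");blob(T,(164,223),"top")
print("w now",ray(i,[278,235],.015),"proj",proj(i,[[.5212,.2488,.015],[.521,.2485,.022]]))
print(ray(i0,[283,171],.015)); print(manip.get_state()["position"])
```

```text
w1 [266 155  33  32 826] [282.4274 170.6925]
side0 [263 345  28  34 702] [276.8148 362.6994]
top0 [156 216  16  15 187] [163.5241 223.0321]
side [263 341  28  38 688] [276.7166 362.984 ]
top [157 219  15  12 102] [164.8039 225.6569]
w now [[0.5214 0.2512 0.015 ]] proj [[281.2779 236.2033]
 [281.6274 240.9227]]
[[0.5209 0.2505 0.015 ]]
[0.5209 0.2485 0.0218]
```

Run:
```python
import pickle,numpy as np;from h import *
from rig import manip
a,b,c=[manip.get_image(n)["frame"] for n in("wrist","side","top")]
z=lambda I,x,y,w,h,W:cv2.resize(I[y:y+h,x:x+w],(W,580),interpolation=cv2.INTER_CUBIC)
cv2.imwrite("pics/w3.png",np.hstack([z(a,230,190,100,145,400),z(b,245,305,70,101,400)])[:,:,::-1])
```

```text
(no output)
```

View pics/w3.png

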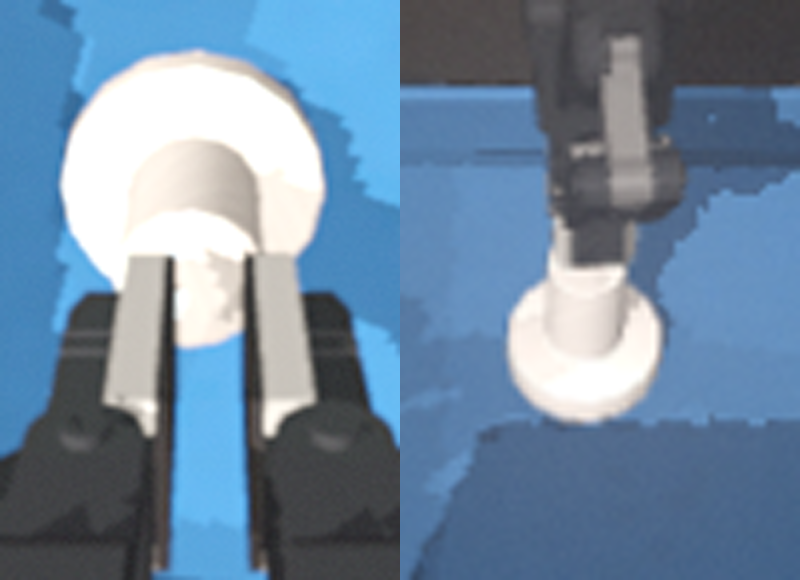

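Run:
```python
import numpy as np;from h import *
from rig import manip
np.set_printoptions(precision=4,suppress=True)
i=manip.get_image("wrist");S=manip.get_image("side");s=manip.get_state()
c=np.array([.521,.2505,.015]);J=np.array([-.289,.957,0])*.022
print("flange px",proj(i,[c-J,c+J]),"seen about x 245.5..311")
p=s["position"];print(p,s["width"],s["contact_force"],s["qpos"])
for dz in(0,.0187,.025):print(dz,"wrist",proj(i,[p+[0,0,dz]]),"side",proj(S,[p+[0,0,dz]]))
print(-i["R"].T@i["t"]-p)
```

```text
flange px [[311.4333 235.7607]
 [246.1117 235.8184]] seen about x 245.5..311
[0.5209 0.2484 0.0218] 0.008652922425547493 [0.071  0.2443 0.2107] [ 0.3245  0.4295  1.7505 -0.0001  0.9616  1.6026]
0 wrist [[281.6899 240.9029]] side [[276.9648 358.8831]]
0.0187 wrist [[281.7225 254.0941]] side [[277.2245 351.4455]]
0.025 wrist [[281.7351 259.1603]] side [[277.314  348.8816]]
[0.0768 0.0234 0.1758]
```

The fingertips look some 25–30 mm above the reported TCP, so they closed above the boss. I'll open, go 1.5 cm lower (still above the tray floor even if the reported value is right), and close gently.

```bash
python3 -m crank '{"grip":[1,1,1,1,1,1,1,1,1,1,0.2,0.2,0.2,0.2,0.2,0.2,0.2],"slide":[[0,0,0],[0,0,0],[0,0,0],[0,0,0],[0,0,0],[0,0,0],[0,0,-0.5],[0,0,-1],[0,0,-1.5],[0,0,-1.5],[0,0,-1.5],[0,0,-1.5],[0,0,-1.5],[0,0,-1.5],[0,0,-1.5],[0,0,-1.5],[0,0,-1.5]],"roll":[0,0,0,0,0,0,0,0,0,0,0,0,0,0,0,0,0]}' 20
python3 - <<'E'
import numpy as np;from h import *
from rig import manip
a,b=[manip.get_image(n)["frame"] for n in("wrist","side")]
z=lambda I,x,y,w,h,W:cv2.resize(I[y:y+h,x:x+w],(W,580),interpolation=cv2.INTER_CUBIC)
cv2.imwrite("pics/w4.png",np.hstack([z(a,230,190,100,145,400),z(b,245,305,70,101,400)])[:,:,::-1])
E
```

```text
clock: 6.95
position: [0.5211, 0.2485, 0.0071]
ee_rot: [0.103, 0.7, 0.103, -0.699]
contact_force: [0.1, -0.3, 2.1]
width: 0.0206
```

View pics/w4.png

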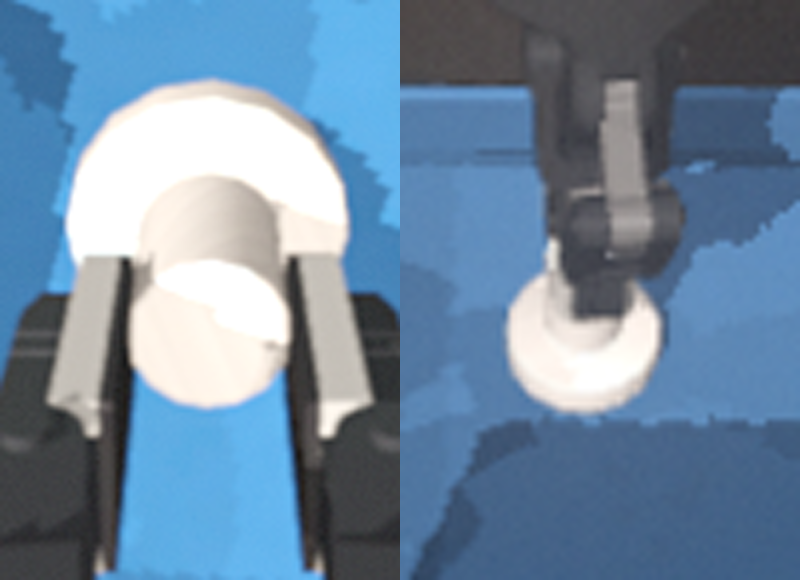

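The boss is now between the pads: width is 20.6 mm and the tips sit mid-boss. I'll reopen a little, go 7 mm deeper and grip firmly.

```bash
python3 -m crank '{"grip":[0.5,0.5,0.5,0.5,0.5,0.1,0.1,0.1,0.1,0.1,0.1],"slide":[[0,0,0],[0,0,0],[0,0,0],[0,0.1,-0.4],[0,0.1,-0.7],[0,0.1,-0.7],[0,0.1,-0.7],[0,0.1,-0.7],[0,0.1,-0.7],[0,0.1,-0.7],[0,0.1,-0.7]],"roll":[0,0,0,0,0,0,0,0,0,0,0]}' 45
```

```text
clock: 8.15
position: [0.5209, 0.2494, -0.0002]
ee_rot: [-0.103, -0.7, -0.103, 0.7]
contact_force: [-0.1, -0.4, -1.5]
width: 0.0198
```

```bash
python3 -m crank '{"grip":[0.1,0.1,0.1,0.1,0.1,0.1,0.1,0.1,0.1,0.1,0.1,0.1,0.1,0.1,0.1,0.1,0.1,0.1,0.1,0.1],"slide":[[0,0,1],[0,0,3],[0,0,6],[0,0,9],[0,0,12],[0,0,15],[0,0,18],[0,0,20],[0,-2,20],[0,-5,20],[0,-8,20],[0,-12,20],[0,-16,20],[0,-20,20],[0,-24,20],[0,-28,20],[0,-32,20],[0,-36,20],[0.6,-40,20],[0.6,-43,20]],"roll":[0,0,0,0,0,0,0,0,0,0,0,0,0,0,0,0,0,0,0,0]}'
python3 -m crank '{"grip":[0.1,0.1,0.1,0.1,0.1,0.1,0.1,0.1,0.1,0.1,0.1,0.1,0.1],"slide":[[0,-4,0],[0,-7,0],[0,-9,0],[0,-10.5,0],[0,-11.6,0],[0,-11.6,0],[0,-11.6,-2],[0,-11.6,-4],[0,-11.6,-6],[0,-11.6,-7],[0,-11.6,-8],[0,-11.6,-8],[0,-11.6,-8]],"roll":[0,0,0,0,0,0,0,0,0,0,0,0,0]}'
python3 - <<'E'
import numpy as np;from h import *
from rig import manip
a,b=[manip.get_image(n)["frame"] for n in("wrist","top")]
z=lambda I,x,y,w,h,W:cv2.resize(I[y:y+h,x:x+w],(W,400),interpolation=cv2.INTER_CUBIC)
cv2.imwrite("pics/w5.png",np.hstack([z(a,0,0,560,420,533),z(b,300,150,110,165,267)])[:,:,::-1])
print(manip.get_state()["width"])
E
```

```text
clock: 10.15
position: [0.5273, -0.1832, 0.2007]
ee_rot: [0.103, 0.7, 0.102, -0.699]
contact_force: [1.2, 0.2, -0.4]
width: 0.0201
clock: 11.45
position: [0.5274, -0.2965, 0.1204]
ee_rot: [0.103, 0.7, 0.103, -0.699]
contact_force: [0.0, 0.1, -0.6]
width: 0.0195
0.019751664717338795
```

View pics/w5.png

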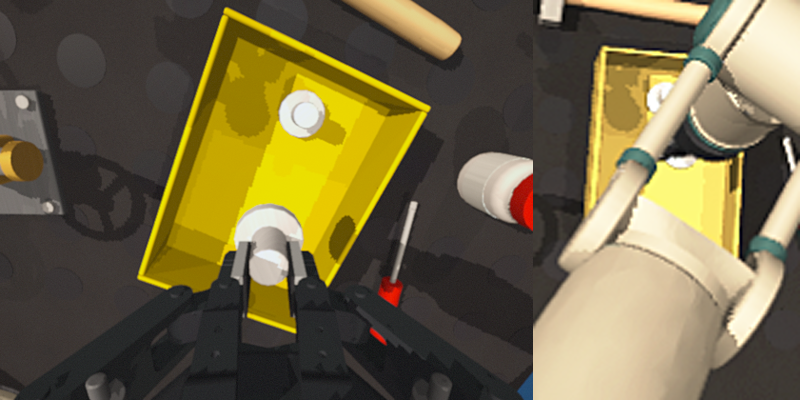

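The casting is held over the middle of the tote, clear of casting_done and the walls. Lowering it now.

```bash
python3 -m crank '{"grip":[0.1,0.1,0.1,0.1,0.1,0.1,0.1,0.1,0.1,0.1],"slide":[[0,0,-3],[0,0,-6],[0,0,-9],[0,0,-10.5],[0,0,-11.3],[0,0,-11.7],[0,0,-11.9],[0,0,-12],[0,0,-12],[0,0,-12]],"roll":[0,0,0,0,0,0,0,0,0,0]}'
```

```text
clock: 12.55
position: [0.5274, -0.2969, 0.0005]
ee_rot: [0.104, 0.7, 0.103, -0.699]
contact_force: [-0.9, 0.2, -1.1]
width: 0.0197
```

```bash
python3 -m crank '{"grip":[0.1,0.1,0.1,0.1],"slide":[[0,0,-0.05],[0,0,-0.1],[0,0,-0.1],[0,0,-0.1]],"roll":[0,0,0,0]}'
```

```text
clock: 12.95
position: [0.5273, -0.2968, -0.0005]
ee_rot: [0.103, 0.7, 0.103, -0.699]
contact_force: [-0.1, -0.4, 3.1]
width: 0.0197
```

It's touching (3 N up). I'll release, rise, and back off toward the valve.

```bash
python3 -m crank '{"grip":[0.3,0.5,0.7,0.7,0.7,0.7,0.7,0.7,0.7,0.7,0.7,1,1,1,1,1,1,1],"slide":[[0,0,0],[0,0,0],[0,0,0],[0,0,0],[0,0,0],[0,0,1],[0,0,3],[0,0,6],[0,0,10],[0,0,14],[0,0,18],[0,0,21],[0,4,21],[0,9,21],[0,14,21],[-1,19,21],[-1.3,22,21],[-1.3,22,21]],"roll":[0,0,0,0,0,0,0,0,0,0,0,0,0,0,0,0,0,0]}'
python3 - <<'E'
import pickle,numpy as np;from h import *
from rig import manip
np.set_printoptions(precision=4,suppress=True)
a,b=[manip.get_image(n) for n in("wrist","side")]
pickle.dump((a,b),open("w6.pkl","wb"))
z=lambda I,x,y,w,h,W:cv2.resize(I["frame"][y:y+h,x:x+w],(W,400),interpolation=cv2.INTER_CUBIC)
cv2.imwrite("pics/w6.png",np.hstack([z(a,0,0,560,420,533),z(b,245,160,110,165,267)])[:,:,::-1])
s=manip.get_state();print(s["position"],s["width"],"handle top pred",proj(a,[[.514,-.046,.162],[.479,-.017,.105]]),"placed pred",proj(a,[[.5275,-.296,.015]]))
E
```

```text
clock: 14.75
position: [0.5128, -0.0725, 0.2099]
ee_rot: [0.104, 0.7, 0.105, -0.699]
contact_force: [-0.2, -0.3, 0.6]
width: 0.0852
[ 0.5141 -0.0764  0.2097] 0.08546686231522857 handle top pred [[250.3311 205.5772]
 [219.2354 212.0392]] placed pred [[443.817  215.2551]]
```

View pics/w6.png

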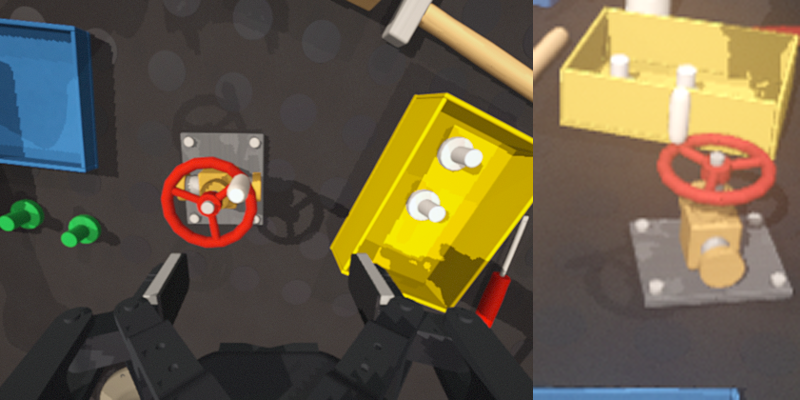

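Both castings now stand side by side on their flanges in the tote, at about (455,155) and (425,208) in the view. Next I'll refine the wheel centre and handle numerically, with the arm settled.

Run:
```python
import pickle,numpy as np;from h import *
from rig import manip
from scipy.optimize import least_squares
np.set_printoptions(precision=4,suppress=True)
ims={n:manip.get_image(n) for n in("wrist","side")};ims["top"]=pickle.load(open("img0.pkl","rb"))["top"]
box={"wrist":(160,150,120,120),"side":(285,180,80,80),"top":(225,200,60,65)}
ang=np.linspace(0,2*np.pi,90)
for n,im in ims.items():
    x,y,w,h=box[n];f=im["frame"][y:y+h,x:x+w].astype(int)
    m=((f[...,0]>110)&(f[...,1]<90)&(f[...,2]<90)).astype(np.uint8)
    k,l,st,_=cv2.connectedComponentsWithStats(m);l=(l==1+np.argmax(st[1:,4])).astype(np.uint8)
    hl=(cv2.convexHull(cv2.findNonZero(l)).reshape(-1,2)+[x,y]).astype(np.float32)
    (u,v),(a,b),_=cv2.fitEllipse(hl)
    best=None
    def g(c):
        P=np.c_[c[0]+.045*np.cos(ang),c[1]+.045*np.sin(ang),0*ang+.105]
        # outer silhouette: tube offset of sphere radius 6mm along several directions
        Q=np.vstack([P+.006*np.array(d) for d in ([0,0,1],[0,0,-1])]+[P+.006*np.c_[np.cos(ang),np.sin(ang),0*ang]])
        e=cv2.fitEllipse(cv2.convexHull(proj(im,Q).astype(np.float32)));return [e[0][0]-u,e[0][1]-v]
    c=least_squares(g,[.479,-.017],diff_step=1e-2).x
    wm=((f.min(2)>130)&(np.ptp(f,axis=2)<50)).astype(np.uint8)
    k,l,st,ce=cv2.connectedComponentsWithStats(wm)
    print(n,"wheel",c,"whites",[(st[j]+[x,y,0,0,0],ce[j]+[x,y],ray(im,ce[j]+[x,y],.137)[0,:2],ray(im,ce[j]+[x,y],.162)[0,:2]) for j in range(1,k) if st[j,4]>25])
print(manip.get_state()["position"])
```

```text
wrist wheel [ 0.4763 -0.0173] whites [(array([188, 150,  11,   5,  46]), array([193.2609, 151.7174]), array([0.539 , 0.0083]), array([0.5442, 0.0021])), (array([233, 150,  13,  11,  42]), array([241.6905, 152.9524]), array([ 0.5497, -0.0308]), array([ 0.5538, -0.033 ])), (array([257, 150,  12,   6,  55]), array([262.4727, 151.9818]), array([ 0.5555, -0.0472]), array([ 0.559 , -0.0478])), (array([192, 156,  10,  10,  47]), array([197.0426, 161.4894]), array([0.5319, 0.0035]), array([ 0.5378, -0.0021])), (array([258, 156,  13,  21,  79]), array([266.3924, 162.7089]), array([ 0.5478, -0.0528]), array([ 0.5521, -0.0528])), (array([233, 184,  21,  30, 450]), array([243.6156, 199.0133]), array([ 0.5113, -0.0425]), array([ 0.5192, -0.0435])), (array([192, 186,  13,  18, 186]), array([198.4677, 194.3763]), array([ 0.5039, -0.0036]), array([ 0.5126, -0.0085])), (array([207, 212,  13,  13, 122]), array([213.0902, 218.0574]), array([ 0.4861, -0.0207]), array([ 0.4966, -0.0239])), (array([194, 225,  11,  10,  87]), array([199.2759, 229.8161]), array([ 0.4713, -0.0111]), array([ 0.4833, -0.0153])
[... 452 characters left out ...]
.8846]), array([0.4773, 0.0161]), array([0.4766, 0.0539])), (array([285, 250,  20,   8,  85]), array([292.5294, 253.3529]), array([0.5186, 0.1154]), array([0.5154, 0.1472])), (array([335, 254,   8,   6,  34]), array([338.5588, 257.0294]), array([0.4388, 0.1101]), array([0.4404, 0.1422]))]
top wheel [ 0.479 -0.017] whites [(array([259, 211,  12,  11,  66]), array([264.2576, 215.8333]), array([ 0.5191, -0.0459]), array([ 0.5152, -0.0467])), (array([242, 235,   6,   8,  39]), array([244.4872, 238.2308]), array([0.4618, 0.0053]), array([0.4593, 0.0032])), (array([243, 257,   7,   7,  31]), array([246.3226, 259.5161]), array([0.4075, 0.0008]), array([ 0.4063, -0.0012]))]
[ 0.5144 -0.0776  0.2093]
```

```bash
python3 -m crank '{"grip":[1,1,1,1,1,1,1,1,1,1,1,1,1,1],"slide":[[-0.1,1.5,0],[-0.2,3.3,0],[-0.2,3.3,-2],[-0.2,3.3,-4],[-0.2,3.3,-6],[-0.2,3.3,-7],[-0.2,3.3,-8],[-0.2,3.3,-9],[-0.2,3.3,-9.5],[-0.2,3.3,-10],[-0.2,3.3,-10.3],[-0.2,3.3,-10.7],[-0.2,3.3,-10.7],[-0.2,3.3,-10.7]],"roll":[0,0,0,0,0,0,0,0,0,0,0,0,0,0]}'
```

```text
clock: 16.35
position: [0.5121, -0.0436, 0.102]
ee_rot: [0.103, 0.7, 0.103, -0.699]
contact_force: [-1.3, 0.5, 0.0]
width: 0.0852
```

```bash
python3 -m crank '{"grip":[0.6,0.3,0.15,0.1,0.1,0.1,0.1,0.1,0.1],"slide":[[0,0,0],[0,0,0],[0,0,0],[0,0,0],[0,0,0],[0,0,0],[0,0,0],[0,0,0],[0,0,0]],"roll":[0,0,0,0,0,0,0,0,0]}' 30
python3 - <<'E'
import numpy as np;from h import *
from rig import manip
a,b=[manip.get_image(n) for n in("wrist","side")]
z=lambda I,x,y,w,h,W:cv2.resize(I["frame"][y:y+h,x:x+w],(W,500),interpolation=cv2.INTER_CUBIC)
cv2.imwrite("pics/w7.png",np.hstack([z(a,200,180,160,200,400),z(b,265,140,96,120,400)])[:,:,::-1])
s=manip.get_state();print(s["position"],s["contact_force"])
E
```

```text
clock: 17.25
position: [0.5123, -0.0438, 0.102]
ee_rot: [0.103, 0.7, 0.103, -0.699]
contact_force: [0.4, -1.0, 0.9]
width: 0.0168
[ 0.51234308 -0.04384674  0.10203851] [ 1.22316361 -1.60175524  1.97175778]
```

View pics/w7.png

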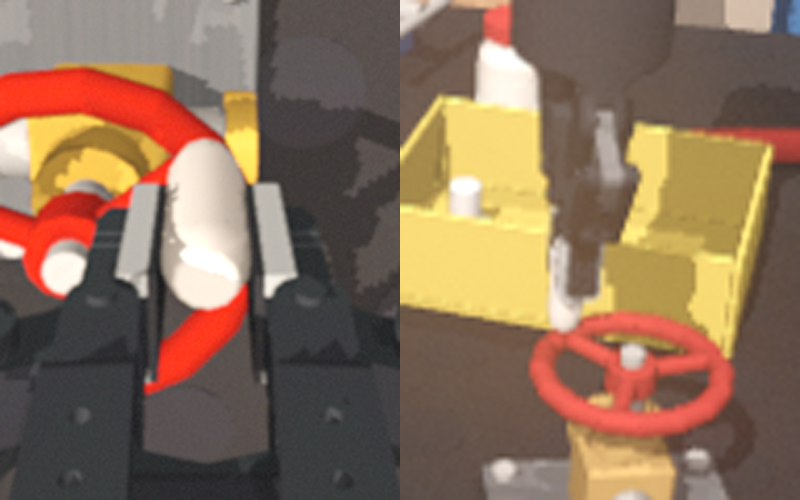

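The handle sits between the pads, slightly toward +x of the pad centre. I'll recentre the grip and work out the circle offsets.

```bash
python3 -m crank '{"grip":[0.4,0.4,0.4,0.4,0.1,0.1,0.1,0.1,0.1,0.1],"slide":[[0,0,0],[0,0,0],[0.25,-0.05,0],[0.25,-0.05,0],[0.25,-0.05,0],[0.25,-0.05,0],[0.25,-0.05,0],[0.25,-0.05,0],[0.25,-0.05,0],[0.25,-0.05,0]],"roll":[0,0,0,0,0,0,0,0,0,0]}' 40
cat > arc.py <<'E'
import sys,numpy as np
from rig import manip
# arc.py cx cy step n [a0deg]: offsets in cm round the circle from the present TCP angle
cx,cy,st,n=map(float,sys.argv[1:5]);p=manip.get_state()["position"]
a0=float(sys.argv[5])*np.pi/180 if len(sys.argv)>5 else np.arctan2(p[1]-cy,p[0]-cx)
a=a0+np.deg2rad(st)*np.arange(1,int(n)+1)
print("a0",np.rad2deg(a0),"r",np.hypot(p[0]-cx,p[1]-cy),"end",np.rad2deg(a[-1]),p)
print(",".join("[%.2f,%.2f,0]"%(4.5*(np.cos(t)-np.cos(a0)),4.5*(np.sin(t)-np.sin(a0))) for t in a))
E
python3 arc.py .4785 -.017 -9 20
```

```text
clock: 18.35
position: [0.5141, -0.0437, 0.1019]
ee_rot: [-0.103, -0.699, -0.103, 0.7]
contact_force: [-1.3, 3.3, 2.8]
width: 0.0166
a0 -36.88729245946524 r 0.04451764141562367 end -216.88729245946524 [ 0.514106   -0.0437214   0.10186766]
[-0.47,-0.53,0],[-1.01,-0.98,0],[-1.62,-1.34,0],[-2.28,-1.60,0],[-2.96,-1.75,0],[-3.67,-1.80,0],[-4.37,-1.73,0],[-5.06,-1.56,0],[-5.70,-1.28,0],[-6.30,-0.90,0],[-6.83,-0.43,0],[-7.28,0.11,0],[-7.64,0.72,0],[-7.90,1.38,0],[-8.05,2.07,0],[-8.10,2.77,0],[-8.03,3.47,0],[-7.86,4.16,0],[-7.58,4.81,0],[-7.20,5.40,0]
```

First a quarter turn, to see the forces.

```bash
python3 -m crank '{"grip":[0.1,0.1,0.1,0.1,0.1,0.1,0.1,0.1,0.1,0.1,0.1],"slide":[[-0.47,-0.53,0],[-1.01,-0.98,0],[-1.62,-1.34,0],[-2.28,-1.60,0],[-2.96,-1.75,0],[-3.67,-1.80,0],[-4.37,-1.73,0],[-5.06,-1.56,0],[-5.70,-1.28,0],[-6.30,-0.90,0],[-6.30,-0.90,0]],"roll":[0,0,0,0,0,0,0,0,0,0,0]}'; python3 arc.py .4785 -.017 -9 20
```

```text
clock: 19.45
position: [0.4494, -0.0527, 0.1019]
ee_rot: [-0.103, -0.699, -0.103, 0.7]
contact_force: [-2.2, -0.5, 2.7]
width: 0.0165
a0 -129.13827770628612 r 0.04608985183609342 end -309.13827770628615 [ 0.44940836 -0.05274844  0.10186139]
[-0.51,0.49,0],[-0.94,1.05,0],[-1.27,1.67,0],[-1.51,2.34,0],[-1.64,3.03,0],[-1.65,3.74,0],[-1.56,4.44,0],[-1.36,5.11,0],[-1.05,5.75,0],[-0.65,6.33,0],[-0.16,6.84,0],[0.40,7.27,0],[1.02,7.61,0],[1.69,7.84,0],[2.38,7.97,0],[3.09,7.98,0],[3.79,7.89,0],[4.46,7.69,0],[5.10,7.38,0],[5.68,6.98,0]
```

```bash
python3 -m crank '{"grip":[0.1,0.1,0.1,0.1,0.1,0.1],"slide":[[-0.51,0.49,0],[-0.94,1.05,0],[-1.27,1.67,0],[-1.51,2.34,0],[-1.64,3.03,0],[-1.65,3.74,0]],"roll":[0,0,0,0,0,0]}'; python3 arc.py .4785 -.017 -9 14
```

```text
clock: 20.05
position: [0.4324, -0.0157, 0.1018]
ee_rot: [-0.104, -0.698, -0.103, 0.701]
contact_force: [-4.0, -2.6, 4.3]
width: 0.0166
a0 178.38871463317835 r 0.04610599123961262 end 52.38871463317834 [ 0.43241224 -0.01570357  0.10183834]
[0.08,0.70,0],[0.26,1.38,0],[0.55,2.03,0],[0.93,2.62,0],[1.41,3.14,0],[1.96,3.59,0],[2.57,3.94,0],[3.23,4.19,0],[3.92,4.34,0],[4.62,4.37,0],[5.33,4.30,0],[6.01,4.11,0],[6.65,3.82,0],[7.24,3.44,0]
```

```bash
python3 -m crank '{"grip":[0.1,0.1,0.1,0.1,0.1,0.1,0.1,0.1,0.1,0.1,0.1,0.1,0.1,0.1],"slide":[[0.08,0.70,0],[0.26,1.38,0],[0.55,2.03,0],[0.93,2.62,0],[1.41,3.14,0],[1.96,3.59,0],[2.57,3.94,0],[3.23,4.19,0],[3.92,4.34,0],[4.62,4.37,0],[5.33,4.30,0],[6.01,4.11,0],[6.65,3.82,0],[6.65,3.82,0]],"roll":[0,0,0,0,0,0,0,0,0,0,0,0,0,0]}'; python3 arc.py .4785 -.017 -3 20
```

```text
clock: 21.45
position: [0.502, 0.0203, 0.1018]
ee_rot: [-0.105, -0.699, -0.102, 0.7]
contact_force: [-2.9, -6.7, 4.2]
width: 0.0164
a0 57.77678946956084 r 0.04404656777004079 end -2.223210530439167 [0.50198647 0.02026239 0.10181607]
[0.20,-0.13,0],[0.38,-0.27,0],[0.57,-0.42,0],[0.74,-0.58,0],[0.90,-0.75,0],[1.06,-0.93,0],[1.20,-1.11,0],[1.34,-1.31,0],[1.47,-1.50,0],[1.58,-1.71,0],[1.69,-1.92,0],[1.78,-2.14,0],[1.86,-2.36,0],[1.93,-2.58,0],[1.99,-2.81,0],[2.04,-3.04,0],[2.07,-3.28,0],[2.09,-3.51,0],[2.10,-3.75,0],[2.10,-3.98,0]
```

```bash
python3 -m crank '{"grip":[0.1,0.1,0.1,0.1,0.1,0.1,0.1,0.1,0.1,0.1],"slide":[[0.20,-0.13,0],[0.38,-0.27,0],[0.57,-0.42,0],[0.74,-0.58,0],[0.90,-0.75,0],[1.06,-0.93,0],[1.20,-1.11,0],[1.34,-1.31,0],[1.34,-1.31,0],[1.34,-1.31,0]],"roll":[0,0,0,0,0,0,0,0,0,0]}'; python3 arc.py .4785 -.017 -3 12; python3 -c "
from rig import manip;s=manip.get_state();print(s['contact_force'],s['moment'],s['qd'])"
```

```text
clock: 22.45
position: [0.514, 0.0088, 0.1018]
ee_rot: [-0.103, -0.699, -0.103, 0.7]
contact_force: [-4.1, -2.4, 5.7]
width: 0.0167
a0 35.996435617595225 r 0.04390935553057169 end -0.003564382404777089 [0.51402502 0.00880706 0.10180456]
[0.13,-0.19,0],[0.26,-0.40,0],[0.37,-0.60,0],[0.47,-0.81,0],[0.56,-1.03,0],[0.64,-1.25,0],[0.71,-1.48,0],[0.76,-1.71,0],[0.80,-1.94,0],[0.83,-2.17,0],[0.85,-2.41,0],[0.86,-2.65,0]
[-4.0688497  -2.36740292  5.69803257] [-0.43014067  0.80755082  0.00206188] [ 0.00124962 -0.0001953  -0.00012554 -0.00091054 -0.00048425  0.00198313]
```

```bash
python3 -m crank '{"grip":[0.1,0.1,0.1,0.1,0.1],"slide":[[0.13,-0.19,0],[0.26,-0.40,0],[0.37,-0.60,0],[0.37,-0.60,0],[0.37,-0.60,0]],"roll":[0,0,0,0,0]}';python3 -m crank '{"grip":[0.1,0.1,0.1,0.1],"slide":[[0.05,-0.10,0],[0.10,-0.21,0],[0.10,-0.21,0],[0.10,-0.21,0]],"roll":[0,0,0,0]}'; python3 -m crank '{"grip":[0.1,0.1,0.1,0.1],"slide":[[0.05,-0.10,0],[0.09,-0.21,0],[0.09,-0.21,0],[0.09,-0.21,0]],"roll":[0,0,0,0]}'
```

```text
clock: 22.95
position: [0.5175, 0.0031, 0.1018]
ee_rot: [-0.103, -0.699, -0.103, 0.701]
contact_force: [-5.5, -1.5, 6.9]
width: 0.0167
clock: 23.35
position: [0.5184, 0.0014, 0.1018]
ee_rot: [-0.103, -0.699, -0.103, 0.701]
contact_force: [-5.3, -0.7, 7.2]
width: 0.0168
clock: 23.75
position: [0.5192, -0.0006, 0.1018]
ee_rot: [-0.103, -0.699, -0.103, 0.701]
contact_force: [-5.0, -1.4, 7.3]
width: 0.0166
```

```bash
for k in 1 2 3; do :; done; python3 -m crank '{"grip":[0.1,0.1,0.1,0.1],"slide":[[0.03,-0.10,0],[0.06,-0.20,0],[0.06,-0.20,0],[0.06,-0.20,0]],"roll":[0,0,0,0]}'; python3 -m crank '{"grip":[0.1,0.1,0.1,0.1],"slide":[[0.03,-0.10,0],[0.05,-0.20,0],[0.05,-0.20,0],[0.05,-0.20,0]],"roll":[0,0,0,0]}'; python3 -m crank '{"grip":[0.1,0.1,0.1,0.1],"slide":[[0.02,-0.10,0],[0.04,-0.20,0],[0.04,-0.20,0],[0.04,-0.20,0]],"roll":[0,0,0,0]}'
```

```text
clock: 24.15
position: [0.5199, -0.0025, 0.1018]
ee_rot: [-0.102, -0.699, -0.103, 0.701]
contact_force: [-6.0, -0.6, 6.9]
width: 0.0165
clock: 24.55
position: [0.5206, -0.0044, 0.1018]
ee_rot: [-0.102, -0.699, -0.103, 0.7]
contact_force: [-5.3, -0.0, 6.3]
width: 0.0164
clock: 24.95
position: [0.5207, -0.0049, 0.1018]
ee_rot: [-0.101, -0.699, -0.104, 0.7]
contact_force: [-5.7, 3.5, 7.5]
width: 0.0165
```

Motion has stalled and the force is rising at about 16°, which matches the plate's yaw. One more small push to confirm.

```bash
python3 -m crank '{"grip":[0.1,0.1,0.1,0.1],"slide":[[0.03,-0.10,0],[0.05,-0.20,0],[0.05,-0.20,0],[0.05,-0.20,0]],"roll":[0,0,0,0]}'
python3 - <<'E'
import numpy as np
from scipy.optimize import least_squares
P=np.array([(.5141,-.0437),(.4494,-.0527),(.4324,-.0157),(.502,.0203),(.514,.0088),(.5175,.0031),(.5192,-.0006),(.5206,-.0044)])
r=least_squares(lambda c:np.hypot(*(P-c).T)-.045,[.4785,-.017]);print(r.x,r.fun*1e3)
r=least_squares(lambda c:np.hypot(*(P-c[:2]).T)-c[2],[.4785,-.017,.045]);print(r.x,r.fun*1e3)
for c in((.4785,-.017),r.x[:2]):print(np.degrees(np.arctan2(-.0049-c[1],.5208-c[0])))
E
```

```text
clock: 25.35
position: [0.5207, -0.0049, 0.1018]
ee_rot: [-0.1, -0.699, -0.105, 0.701]
contact_force: [-6.3, 8.2, 7.8]
width: 0.0168
[ 0.47747297 -0.01747572] [ 0.04722589  0.04266384  0.10793185  0.03976206 -0.00402835  0.00581651
  0.01038908  0.06567836]
[ 0.47744239 -0.01747765  0.04505242] [ 0.01855162 -0.03031628  0.02503389  0.00562057 -0.03049375 -0.01852211
 -0.01295668  0.04308374]
15.963284061288581
16.17696031775732
```

The stop is confirmed: the TCP stays at (0.5207,-0.0049) while the force climbs to 8 N. The circle fit gives centre (0.4775,-0.0175) with R = 45.05 mm. Now for the offsets for two anticlockwise turns.

Run:
```python
import numpy as np
C=np.array([47.75,-1.75]);s=np.array([52.04,-.84])
pos=lambda d:C+4.505*np.array([np.cos(np.radians(d)),np.sin(np.radians(d))])
print("first");print(",".join("[%.2f,%.2f,0]"%tuple(pos(16.2+9*k)-s) for k in range(1,21)))
print("second half");print(",".join("[%.2f,%.2f,0]"%tuple(pos(196.2+9*k)-pos(196.2)) for k in range(1,21)))
print("first half again");print(",".join("[%.2f,%.2f,0]"%tuple(pos(16.2+9*k)-pos(16.2)) for k in range(1,21)))
print(pos(196.2),pos(16.2))
```

```text
first
[-0.21,1.01,0],[-0.56,1.62,0],[-1.01,2.17,0],[-1.53,2.65,0],[-2.12,3.04,0],[-2.76,3.33,0],[-3.45,3.52,0],[-4.15,3.59,0],[-4.85,3.56,0],[-5.55,3.42,0],[-6.21,3.17,0],[-6.82,2.82,0],[-7.37,2.37,0],[-7.85,1.85,0],[-8.24,1.26,0],[-8.53,0.62,0],[-8.72,-0.07,0],[-8.79,-0.77,0],[-8.76,-1.47,0],[-8.62,-2.17,0]
second half
[0.25,-0.66,0],[0.60,-1.28,0],[1.04,-1.83,0],[1.56,-2.30,0],[2.16,-2.69,0],[2.80,-2.98,0],[3.48,-3.17,0],[4.18,-3.25,0],[4.89,-3.21,0],[5.58,-3.07,0],[6.24,-2.82,0],[6.86,-2.47,0],[7.41,-2.03,0],[7.89,-1.50,0],[8.27,-0.91,0],[8.56,-0.27,0],[8.75,0.41,0],[8.83,1.12,0],[8.80,1.82,0],[8.65,2.51,0]
first half again
[-0.25,0.66,0],[-0.60,1.28,0],[-1.04,1.83,0],[-1.56,2.30,0],[-2.16,2.69,0],[-2.80,2.98,0],[-3.48,3.17,0],[-4.18,3.25,0],[-4.89,3.21,0],[-5.58,3.07,0],[-6.24,2.82,0],[-6.86,2.47,0],[-7.41,2.03,0],[-7.89,1.50,0],[-8.27,0.91,0],[-8.56,0.27,0],[-8.75,-0.41,0],[-8.83,-1.12,0],[-8.80,-1.82,0],[-8.65,-2.51,0]
[43.42387695 -3.00685493] [52.07612305 -0.49314507]
```

```bash
python3 -m crank '{"grip":[0.1,0.1,0.1,0.1,0.1,0.1,0.1,0.1,0.1,0.1,0.1,0.1,0.1,0.1,0.1,0.1,0.1,0.1,0.1,0.1],"slide":[[-0.21,1.01,0],[-0.56,1.62,0],[-1.01,2.17,0],[-1.53,2.65,0],[-2.12,3.04,0],[-2.76,3.33,0],[-3.45,3.52,0],[-4.15,3.59,0],[-4.85,3.56,0],[-5.55,3.42,0],[-6.21,3.17,0],[-6.82,2.82,0],[-7.37,2.37,0],[-7.85,1.85,0],[-8.24,1.26,0],[-8.53,0.62,0],[-8.72,-0.07,0],[-8.79,-0.77,0],[-8.76,-1.47,0],[-8.62,-2.17,0]],"roll":[0,0,0,0,0,0,0,0,0,0,0,0,0,0,0,0,0,0,0,0]}'
python3 -m crank '{"grip":[0.1,0.1],"slide":[[0,0,0],[0,0,0]],"roll":[0,0]}'
```

```text
clock: 27.35
position: [0.4344, -0.0309, 0.1018]
ee_rot: [-0.103, -0.699, -0.103, 0.701]
contact_force: [-0.2, 2.5, 4.0]
width: 0.0162
clock: 27.55
position: [0.4349, -0.0322, 0.1018]
ee_rot: [-0.104, -0.699, -0.102, 0.701]
contact_force: [-1.0, -3.3, 5.0]
width: 0.0167
```

Landed about 2 mm off the plan in y (199° rather than 196.2°). I'll fold (-0.07,+0.21) into the next arc.

```bash
python3 -m crank '{"grip":[0.1,0.1,0.1,0.1,0.1,0.1,0.1,0.1,0.1,0.1,0.1,0.1,0.1,0.1,0.1,0.1,0.1,0.1,0.1,0.1],"slide":[[0.18,-0.45,0],[0.53,-1.07,0],[0.97,-1.62,0],[1.49,-2.09,0],[2.09,-2.48,0],[2.73,-2.77,0],[3.41,-2.96,0],[4.11,-3.04,0],[4.82,-3.00,0],[5.51,-2.86,0],[6.17,-2.61,0],[6.79,-2.26,0],[7.34,-1.82,0],[7.82,-1.29,0],[8.20,-0.70,0],[8.49,-0.06,0],[8.68,0.62,0],[8.76,1.33,0],[8.73,2.03,0],[8.58,2.72,0]],"roll":[0,0,0,0,0,0,0,0,0,0,0,0,0,0,0,0,0,0,0,0]}'
python3 -m crank '{"grip":[0.1,0.1],"slide":[[0,0,0],[0,0,0]],"roll":[0,0]}'
```

```text
clock: 29.55
position: [0.52, -0.0029, 0.1018]
ee_rot: [-0.104, -0.698, -0.103, 0.701]
contact_force: [-6.0, -4.9, 8.2]
width: 0.0164
clock: 29.75
position: [0.5196, -0.0017, 0.1018]
ee_rot: [-0.103, -0.698, -0.104, 0.701]
contact_force: [-5.0, -1.3, 8.2]
width: 0.0167
```

```bash
python3 -m crank '{"grip":[0.1,0.1,0.1,0.1,0.1,0.1,0.1,0.1,0.1,0.1,0.1,0.1,0.1,0.1,0.1,0.1,0.1,0.1,0.1,0.1],"slide":[[-0.15,0.36,0],[-0.50,0.98,0],[-0.94,1.53,0],[-1.46,2.00,0],[-2.06,2.39,0],[-2.70,2.68,0],[-3.38,2.87,0],[-4.08,2.95,0],[-4.79,2.91,0],[-5.48,2.77,0],[-6.14,2.52,0],[-6.76,2.17,0],[-7.31,1.73,0],[-7.79,1.20,0],[-8.17,0.61,0],[-8.46,-0.03,0],[-8.65,-0.71,0],[-8.73,-1.42,0],[-8.70,-2.12,0],[-8.55,-2.81,0]],"roll":[0,0,0,0,0,0,0,0,0,0,0,0,0,0,0,0,0,0,0,0]}'
python3 -m crank '{"grip":[0.1,0.1],"slide":[[0,0,0],[0,0,0]],"roll":[0,0]}'
```

```text
clock: 31.75
position: [0.4344, -0.0308, 0.1018]
ee_rot: [-0.102, -0.699, -0.104, 0.701]
contact_force: [-0.5, 2.8, 5.3]
width: 0.0164
clock: 31.95
position: [0.4348, -0.0321, 0.1018]
ee_rot: [-0.103, -0.699, -0.103, 0.701]
contact_force: [-1.0, -2.2, 5.9]
width: 0.0163
```

```bash
python3 -m crank '{"grip":[0.1,0.1,0.1,0.1,0.1,0.1,0.1,0.1,0.1,0.1,0.1,0.1,0.1,0.1,0.1,0.1,0.1,0.1,0.1,0.1],"slide":[[0.18,-0.45,0],[0.53,-1.07,0],[0.97,-1.62,0],[1.49,-2.09,0],[2.09,-2.48,0],[2.73,-2.77,0],[3.41,-2.96,0],[4.11,-3.04,0],[4.82,-3.00,0],[5.51,-2.86,0],[6.17,-2.61,0],[6.79,-2.26,0],[7.34,-1.82,0],[7.82,-1.29,0],[8.20,-0.70,0],[8.49,-0.06,0],[8.60,0.30,0],[8.68,0.62,0],[8.73,0.98,0],[8.76,1.33,0]],"roll":[0,0,0,0,0,0,0,0,0,0,0,0,0,0,0,0,0,0,0,0]}'
python3 -m crank '{"grip":[0.1,0.1,0.1],"slide":[[0,0,0],[0,0,0],[0,0,0]],"roll":[0,0,0]}'
```

```text
clock: 33.95
position: [0.5224, -0.0186, 0.1018]
ee_rot: [-0.104, -0.698, -0.103, 0.701]
contact_force: [-2.1, -2.8, 5.9]
width: 0.0166
clock: 34.25
position: [0.5224, -0.018, 0.1018]
ee_rot: [-0.103, -0.699, -0.103, 0.701]
contact_force: [-2.4, 0.3, 4.9]
width: 0.0163
```

```bash
python3 -m crank '{"grip":[0.1,0.1,0.1,0.1,0.1,0.1,0.1],"slide":[[0,0.25,0],[-0.02,0.50,0],[-0.06,0.75,0],[-0.1,0.95,0],[-0.13,1.1,0],[-0.13,1.1,0],[-0.13,1.1,0]],"roll":[0,0,0,0,0,0,0]}';python3 -m crank '{"grip":[0.1,0.1,0.1],"slide":[[0,0,0],[0,0,0],[0,0,0]],"roll":[0,0,0]}'
```

```text
clock: 34.95
position: [0.5213, -0.0074, 0.1018]
ee_rot: [-0.103, -0.699, -0.103, 0.7]
contact_force: [-1.4, -1.7, 4.9]
width: 0.0162
clock: 35.25
position: [0.5213, -0.0074, 0.1018]
ee_rot: [-0.103, -0.699, -0.103, 0.7]
contact_force: [-2.1, -1.4, 5.9]
width: 0.0163
```

```bash
python3 -m crank '{"grip":[0.1,0.1,0.1,0.1,0.1],"slide":[[-0.03,0.12,0],[-0.06,0.25,0],[-0.06,0.25,0],[-0.06,0.25,0],[-0.06,0.25,0]],"roll":[0,0,0,0,0]}';python3 -m crank '{"grip":[0.1,0.1,0.1],"slide":[[0,0,0],[0,0,0],[0,0,0]],"roll":[0,0,0]}'
```

```text
clock: 35.75
position: [0.5207, -0.005, 0.1018]
ee_rot: [-0.103, -0.699, -0.103, 0.7]
contact_force: [-1.9, -2.2, 5.5]
width: 0.0168
clock: 36.05
position: [0.5207, -0.005, 0.1018]
ee_rot: [-0.103, -0.699, -0.103, 0.7]
contact_force: [-3.1, -1.2, 5.1]
width: 0.0168
```

The TCP is back exactly at the stop position, two turns on. One last look at the grip and the tote.

Run:
```python
import numpy as np;from h import *
from rig import manip
a,b=[manip.get_image(n) for n in("wrist","side")]
z=lambda I,x,y,w,h,W:cv2.resize(I["frame"][y:y+h,x:x+w],(W,500),interpolation=cv2.INTER_CUBIC)
cv2.imwrite("pics/w8.png",np.hstack([z(a,200,180,160,200,400),z(b,255,140,106,132,400)])[:,:,::-1])
```

```text
(no output)
```

View pics/w8.png

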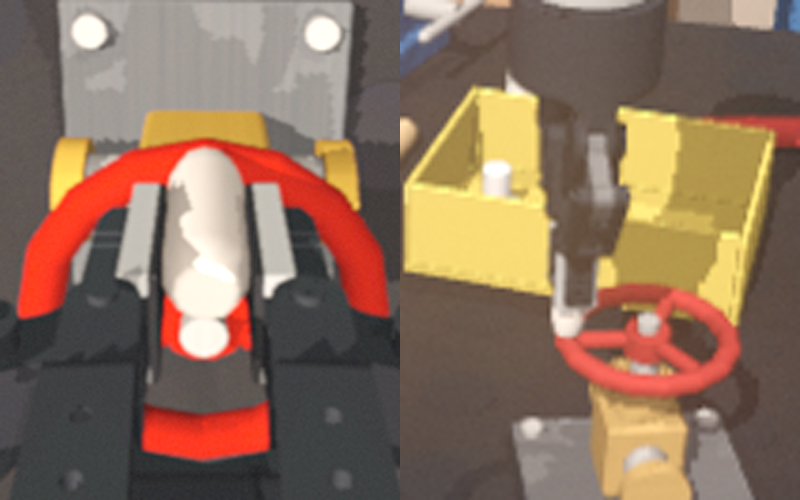

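The handle sits between the pads at about (205,235), in line with the stem and pointing along the plate's +x axis. That fits a whole number of turns from closed. Handing in.

```bash
python3 -c "
from rig import manip;s=manip.get_state();print(s['position'],s['width'],s['contact_force'],s['clock']);print(manip.sign_off())"
```

```text
[ 0.52069282 -0.00504061  0.10183346] 0.016465954810603613 [-1.94727811 -1.13230417  5.92871089] 36.15
the job is handed in; nothing more can be done
None
```

The casting is in the tote and the valve is backed off two turns from its stop, with the gripper still closed on the handle. The job was handed in at 36.2 s of the 67 s allowed.

- **Casting:** I set it down with about 3 N of contact before letting go. A picture afterwards showed it standing on its flange beside casting_done, about 80 mm away. In the last side view the arm hides it, so I didn't see it again.
- **Valve:** I turned the wheel clockwise until it stopped at TCP (0.5207, -0.0049). Pushing harder raised the force to 8 N without any movement. I then went two turns anticlockwise and ended at (0.5207, -0.0050). The final picture shows the handle in line with the plate's +x axis and the grip still closed, with side forces of about 2 N.

**What didn't go to plan:**
- **First grasp:** it closed on air, because the fingertips sat about 25–30 mm higher than the stated TCP. I went lower and the second try held.
- **Width reading:** it showed about 2 mm less than the nominal size of both the boss and the handle.
- **Turning:** each fast half turn ran 2–3 mm past its target, so I did the last part slowly. The wheel didn't pass the two-turn mark.
- **Steady upward force:** the sensor read about 6 N upward while holding the handle. I didn't find the cause.
- **Pictures:** I viewed 11, one over the budget of 10.

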